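# Set the clay roof beasts on their matching pine stands

### The job

Set each of the four clay roof beasts upright on the middle of the pine stand shaped like its own base: the large and the small round-based ones on the large and the small round stand, the square-based one on the square stand and the long one on the long stand, these last two with the edges of base and stand lined up (either way round). They are brittle, so do not knock them over or let them fall, but set them down and let go. Leave the little clay pot and the plain ridge tile where they are.

Things in the scene. Friction and masses are not known exactly. Their poses are not given: they have to be found in the camera images.
- big_round_mid (a point): large seated beast with two horns on a round base 68 mm in diameter and 8 mm thick, 84 mm tall, about 0.3 kg. Point: on its vertical axis, 40 mm above its underside. Head 42 mm wide along its y, flat-sided, from 36 to 72 mm above the underside (42 mm along x); body below it 38 mm wide. It faces its own -x; its +z is up. Fired grey-brown clay with head, eyes, open mouth and fangs on the front.
- small_round_mid (a point): small seated beast with round ears on a round base 44 mm in diameter and 8 mm thick, 68 mm tall, about 0.13 kg. Point: on its vertical axis, 34 mm above its underside. Head 30 mm wide along its y, flat-sided, from 28 to 56 mm above the underside (30 mm along x); body below it 26 mm wide. It faces its own -x; its +z is up. Fired grey-brown clay with head, eyes, open mouth and fangs on the front.
- square_mid (a point): seated beast with round ears on a square base 56 x 56 mm and 8 mm thick, 78 mm tall, about 0.24 kg. Point: on its vertical axis, 40 mm above its underside. Head 36 mm wide along its y, flat-sided, from 33 to 66 mm above the underside (36 mm along x); body below it 32 mm wide. x and y run along the edges of the base. It faces its own -x; its +z is up. Fired grey-brown clay with head, eyes, open mouth and fangs on the front.
- long_mid (a point): long four-legged beast standing on an oblong base 84 mm (along its x) x 44 mm and 10 mm thick, 74 mm tall, about 0.24 kg. Point: above the middle of the base, 40 mm above its underside. Trunk 30 mm wide along its y, flat-sided, from 26 to 58 mm above the underside, 62 mm along x; a spiny ridge on its back to 65 mm; head at the -x end from 40 mm to the top. +z is up. Same grey-brown fired clay.
- stand_big_round: fixed pine stand with a large round top 88 mm in diameter; top face 24 mm above the table. Origin: centre of its underside, on the table; z up.
- stand_small_round: fixed pine stand with a small round top 64 mm in diameter; top face 24 mm above the table. Origin: centre of its underside, on the table; z up.
- stand_square: fixed pine stand with a square top 76 x 76 mm, edges along its x and y; top face 24 mm above the table. Origin: centre of its underside, on the table; z up.
- stand_long: fixed pine stand with an oblong top 104 mm (along its x) x 64 mm; top face 24 mm above the table. Origin: centre of its underside, on the table; z up.
- pot_mid (a point): little open clay pot, 60 mm at its widest, 56 mm tall, loose, to be left alone. Point: on its axis, 28 mm above its underside.
- tile_mid (a point): plain arched ridge tile without a beast (half-tube 95 mm long along its x, 64 mm wide, 35 mm high), loose, to be left alone. Point: under its arch, 18 mm above the table, at its middle.
Mind the look-alikes: they are no part of the job. What is shaped like the part that bears square_mid but blue, purple or yellow is not meant.

How it is judged (in metres and radians):
At the end, for the whole second after the job is handed in: Each beast on its matching stand: within 12 mm of its centre, height within 5 mm, tilt under 0.1 rad, at rest, released; square and long ones' edges within 0.26 rad of the stand's (long lengthwise, square any quarter turn); pot and plain tile within 20 mm of their start (horizontal distance between big_round_mid and stand_big_round below 0.012 m and z of big_round_mid in the frame of stand_big_round between 0.059 and 0.069 m and angle between each of big_round_mid, small_round_mid, square_mid, long_mid's own z axis and vertical below 0.1 rad and linear speed of each of beast_big_round, beast_small_round, beast_square, beast_long below 0.02 m/s and contact force between each of beast_big_round, beast_small_round, beast_square, beast_long and the fingers below 0.1 N and horizontal distance between small_round_mid and stand_small_round below 0.012 m and z of small_round_mid in the frame of stand_small_round between 0.053 and 0.063 m and horizontal distance between square_mid and stand_square below 0.012 m and z of square_mid in the frame of stand_square between 0.059 and 0.069 m and (angle between the x axis of square_mid and the x axis of stand_square, either way round below 0.26 rad or angle between the x axis of square_mid and the y axis of stand_square, either way round below 0.26 rad) and horizontal distance between long_mid and stand_long below 0.012 m and z of long_mid in the frame of stand_long between 0.059 and 0.069 m and angle between the x axis of long_mid and the x axis of stand_long, either way round below 0.26 rad and distance of each of pot_mid, tile_mid from where it was at the start of the episode below 0.02 m); the robot touches nothing.
It fails at once if a beast is knocked over (angle between any of big_round_mid, small_round_mid, square_mid, long_mid's own z axis and vertical above 0.8 rad).
It fails at once if a beast is let fall (more than about 13 mm: faster than 0.5 m/s with nothing touching it) ((contact force between beast_big_round and anything else below 0.01 N and linear speed of beast_big_round above 0.5 m/s) or (contact force between beast_small_round and anything else below 0.01 N and linear speed of beast_small_round above 0.5 m/s) or (contact force between beast_square and anything else below 0.01 N and linear speed of beast_square above 0.5 m/s) or (contact force between beast_long and anything else below 0.01 N and linear speed of beast_long above 0.5 m/s)).
It fails at once if the pot or the plain ridge tile is moved by more than 20 mm (distance of any of pot_mid, tile_mid from where it was at the start of the episode above 0.02 m).
It also fails if it takes over 120 s, if anything falls off the work surface, if the arm or the gripper's body presses on something with over 40 N, if the wrist force passes 120 N, or if a joint passes its speed limit or range.

### The arm

A 6-joint arm with a two-finger parallel gripper is mounted at the origin on the work surface. World frame = base frame: x ahead of the robot, y to its left, z up, the work surface at z = 0. Lengths are in m, angles in degrees, forces in N, time in s.
With the tool pointing down it reaches from about 0.3 to 0.775 m from the base axis. Payload 14.6 kg.
Tool frame: the origin (TCP) lies between the finger pads; the fingertips stand 25 mm ahead of it and the grasp point (between the pads) lies 6 mm ahead of it; z points along the fingers, y is the line along which they close (so a half turn about z gives the same grasp; the last joint's range is limited). The gripper opens to 94 mm and grips with 3 to 60 N. Pads are 16 mm wide; open, the fingers measure 119 mm over their backs; the gripper's body (75 mm by 177 mm) begins 78 mm behind the grasp point.
Start: joints at [61.616, 17.183, 87.147, -0, 75.671, -3.816], TCP at [0.229, 0.5, 0.23] pointing down, gripper open.
Joint ranges: [-173.82, 173.82], [-45.26, 126.66], [13.44, 144.39], [-59.66, 239.66], [0, 175.72], [-146.38, 146.38]. Speed limits (degrees/s): [127.2, 127.2, 147.25, 180, 180, 180].

### API

Orientations are given as a 3x3 rotation matrix whose columns are the frame's x, y, z axes.
In Python, from cell import env, set_gripper, get_state, capture, workorder gives the robot as it stands. Calls block until the motion is done:
- env.goto(position, orientation): joint-space move of the TCP to a pose.
- env.servo_line(position, attitude=None, velocity=0.15, guard=None): straight line of the TCP; attitude=None keeps the orientation; velocity is the mean speed in m/s. With guard (N) it stops when the force on the tool has changed by that much, and returns True; else False.
- env.set_joints(angles): joint-space move.
- set_gripper(opening, strength=None): finger opening in m; strength is the grip in N (None keeps the last); returns when the fingers have stopped.
- env.pause(seconds).
- env.solve_ik(position, orientation): joint angles nearest the present ones, or None.
- get_state(): the state.
- capture(name): name is "scene" or "top"; returns a dict with "img" (384x512x3 uint8, blue, green, red), "z_map" (384x512 float32, m along the optical axis (not along the pixel's ray), 0 where there is no reading), "mtx" (3x3 intrinsics, pixels), "rvec" (rotation vector, rad) and "tvec" (3), from world to camera coordinates, as OpenCV has them. Camera axes: x right, y down, z forward; pixel columns grow to the right and rows downward; lengths in m; the calibration is good to about 2 mm. A picture is of the moment at which its call begins.
A pose or a line that the arm cannot do raises env.Unreachable and nothing moves.
- workorder.job_done(): hands the job in; it is judged then, once.
The state is a dict: "time": time; "joint_positions": joint angles; "qvel": joint speeds; "joint_efforts": joint torques, N m; "tool_pos": TCP position; "ee_rot": TCP orientation; "force": force on the tool from outside, world axes, zero at the start; "ft_torque": the same for the moment, N m; "finger_gap": finger opening in m; "finger_force": force on a finger pad.
Only numpy, scipy, OpenCV 4.12 (cv2) and the standard library are available. Lean on these libraries where they do the work, as an engineer would, in place of code of your own. Each camera call takes 0.05 s, during which the arm holds its last target. There are 200 camera calls.

## Working session

There is one attempt and no reset: what is moved stays moved. The work goes in short steps, each a Python script; the robot and the scene stay as the last script left them, time stands still between calls to the robot, and variables do not carry over. Pictures are saved under pics/ and viewed, at most 14 in all, crops included, and the job is handed in when it is done.

```bash
mkdir -p pics; cat > h.py <<'E'
import numpy as np, cv2
from cell import env,set_gripper,get_state,capture,workorder
def pts(c):
    K=c["mtx"];R=cv2.Rodrigues(np.array(c["rvec"],float))[0];t=np.array(c["tvec"],float).ravel()
    z=c["z_map"];v,u=np.indices(z.shape)
    P=np.stack([(u-K[0,2])/K[0,0]*z,(v-K[1,2])/K[1,1]*z,z],-1)
    W=(P-t)@R
    W[z==0]=np.nan
    return W
E
python3 - <<'E'
from h import *
for n in("scene","top"):
    c=capture(n);cv2.imwrite(f"pics/{n}0.png",cv2.resize(c["img"],(800,600)) );np.savez(f"{n}0.npz",**{k:np.array(v) for k,v in c.items()})
    W=pts(c);R=cv2.Rodrigues(np.array(c["rvec"],float))[0];print(n,-R.T@np.array(c["tvec"]).ravel(),R[2],np.isnan(W[...,0]).mean())
print(get_state())
E
```

```text
scene [1.09434271 0.20658907 1.07666701] [-0.5167737  -0.17069921 -0.83893189] 0.004007975260416667
top [0.34166182 0.01333049 1.1802937 ] [ 0.09808203  0.00339104 -0.99517256] 0.004053751627604167
{'time': 0.1, 'joint_positions': array([ 6.16165089e+01,  1.72134866e+01,  8.71737902e+01, -4.48542114e-04,
        7.56710823e+01, -3.81437401e+00]), 'qvel': array([ 0.10593936, -0.01930546, -0.24339601, -0.03429904, -0.11068885,
       -0.05717983]), 'joint_efforts': array([ 1.28199747e-03, -5.32643652e+01, -3.53290057e+01,  7.10417144e-02,
        2.34257657e-02, -1.73428418e-05]), 'tool_pos': array([0.22858397, 0.50003713, 0.22995489]), 'ee_rot': array([[-9.09461148e-01,  4.15788638e-01, -4.77520337e-04],
       [ 4.15788908e-01,  9.09460705e-01, -8.99719893e-04],
       [ 6.01926733e-05, -1.01680795e-03, -9.99999481e-01]]), 'force': array([-0.1622774 ,  0.74785576, -0.24182177]), 'ft_torque': array([ 0.02362517,  0.05067347, -0.01480651]), 'finger_force': 0.0, 'finger_gap': 0.09356569471398606}
```

View pics/scene0.png

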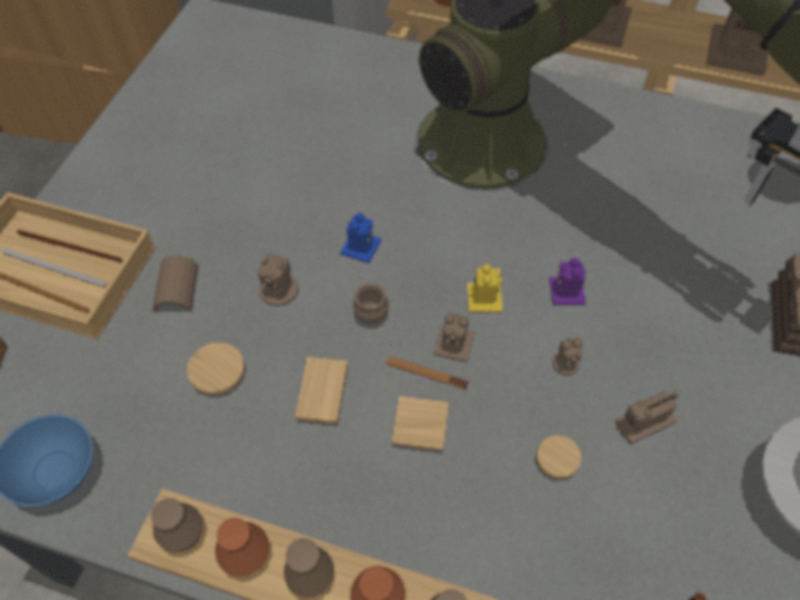

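View pics/top0.png

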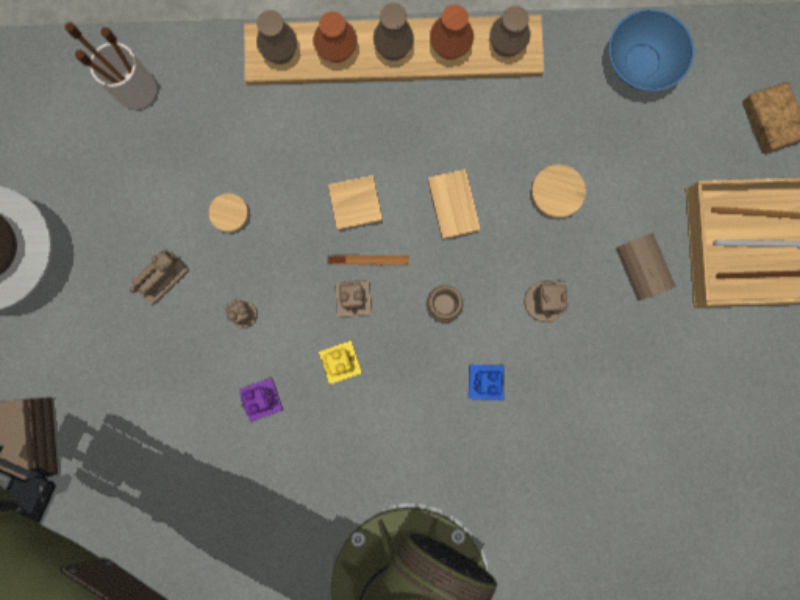

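Scene view and top view agree. In the 800x600 top picture the stands are at: small round (229,213), square (355,203), long (454,204), big round (559,191). The beasts are at: long (160,275), small (241,313), square (352,298), big (547,299). The pot is at (444,303) and the tile at (646,267). A loose stick lies at (368,260), and the coloured look-alikes are at (260,398), (340,362) and (487,382).

```bash
cat > m.py <<'E'
from h import *
S=dict(sS=(229,213),sQ=(355,203),sL=(454,204),sB=(559,191),L=(160,275),S=(241,313),Q=(352,298),B=(547,299),pot=(444,303),tile=(646,267),stick=(368,260))
T=dict(np.load("top0.npz"));C=dict(np.load("scene0.npz"))
W={"top":pts(T),"scene":pts(C)}
HD=dict(L=(.030,.056),S=(.034,.053),Q=(.038,.063),B=(.042,.069))
rows=[]
for n,(u,v) in S.items():
    c0=W["top"][int(v*.64),int(u*.64),:2]
    for k,w in W.items():
        m=np.hypot(*(w[...,:2]-c0).transpose(2,0,1))<.075
        p=w[m]; tab=np.median(p[p[:,2]<.004,2])
        if n[0]=='s' and n!='stick': lo,hi=.018,.03
        elif n in HD: lo,hi=.005,.012
        else: lo,hi=.006,.1
        def show(lo,hi,lab):
            mm=(m&(w[...,2]>lo)&(w[...,2]<hi)).astype(np.uint8)
            nc,lb,st,_=cv2.connectedComponentsWithStats(mm)
            q=w[mm>0][:,:2].astype(np.float32)
            q=q[np.hypot(*(q-c0).T)<.066]
            (cx,cy),s,a=cv2.minAreaRect(q*1000);e,er=cv2.minEnclosingCircle(q*1000)
            print(f"{n:5s}{k:6s}{lab} rect {cx:.0f},{cy:.0f} {s[0]:.0f}x{s[1]:.0f} a{a:.0f} circ {e[0]:.0f},{e[1]:.0f} r{er:.0f} n{len(q)} z{np.median(w[mm>0][:,2]):.4f} max{p[:,2].max():.3f} tab{tab:.4f}")
        show(lo,hi,"base")
        if n in HD: show(*HD[n],"head")
tiles=[]
for n in "LSQB":
    u,v=S[n];u=int(u*.64);v=int(v*.64)
    a=cv2.resize(T["img"][v-28:v+28,u-28:u+28],(200,200),interpolation=cv2.INTER_CUBIC)
    X=np.append(W["top"][v,u,:2],.03);R=cv2.Rodrigues(C["rvec"])[0];x=C["mtx"]@(R@X+C["tvec"].ravel());u,v=(x[:2]/x[2]).astype(int)
    b=cv2.resize(C["img"][v-35:v+35,u-35:u+35],(200,200),interpolation=cv2.INTER_CUBIC)
    tiles.append(np.vstack([a,b]))
cv2.imwrite("pics/crops.png",np.hstack(tiles))
E
python3 m.py
```

```text
sS   top   base rect 609,278 62x62 a26 circ 610,279 r32 n480 z0.0246 max0.031 tab0.0003
sS   scene base rect 608,276 62x63 a85 circ 608,276 r32 n593 z0.0235 max0.029 tab-0.0004
sQ   top   base rect 620,71 77x76 a10 circ 620,70 r53 n868 z0.0245 max0.032 tab0.0005
sQ   scene base rect 619,68 80x76 a10 circ 620,68 r52 n982 z0.0235 max0.030 tab-0.0005
sL   top   base rect 613,-91 104x64 a12 circ 613,-91 r60 n1002 z0.0244 max0.031 tab0.0005
sL   scene base rect 613,-94 106x66 a12 circ 612,-94 r60 n1051 z0.0233 max0.032 tab-0.0006
sB   top   base rect 629,-263 86x87 a48 circ 628,-264 r46 n916 z0.0245 max0.032 tab0.0004
sB   scene base rect 629,-265 87x86 a21 circ 630,-265 r45 n907 z0.0233 max0.031 tab-0.0006
L    top   base rect 501,381 113x124 a90 circ 502,377 r65 n198 z0.0090 max0.078 tab0.0004
L    top   head rect 508,391 32x79 a43 circ 509,391 r40 n123 z0.0502 max0.078 tab0.0004
L    scene base rect 516,392 51x96 a15 circ 502,387 r48 n246 z0.0088 max0.077 tab-0.0005
L    scene head rect 507,388 31x79 a45 circ 508,387 r40 n149 z0.0489 max0.077 tab-0.0005
S    top   base rect 439,249 117
[... 868 characters left out ...]
 450,-214 64x112 a37 circ 451,-211 r62 n167 z0.0073 max0.086 tab-0.0008
B    scene head rect 452,-236 40x49 a88 circ 451,-238 r28 n163 z0.0605 max0.086 tab-0.0008
pot  top   base rect 451,-59 86x108 a56 circ 450,-65 r60 n397 z0.0388 max0.062 tab0.0004
pot  scene base rect 449,-68 58x66 a1 circ 454,-64 r38 n478 z0.0377 max0.059 tab-0.0007
tile top   base rect 490,-389 107x100 a22 circ 494,-394 r61 n958 z0.0292 max0.040 tab0.0004
tile scene base rect 505,-409 105x73 a18 circ 502,-405 r56 n755 z0.0280 max0.039 tab-0.0008
sticktop   base rect 526,62 118x118 a38 circ 525,54 r66 n415 z0.0222 max0.083 tab0.0005
stickscene base rect 527,58 114x128 a52 circ 526,54 r66 n524 z0.0229 max0.080 tab-0.0004
```

View pics/crops.png

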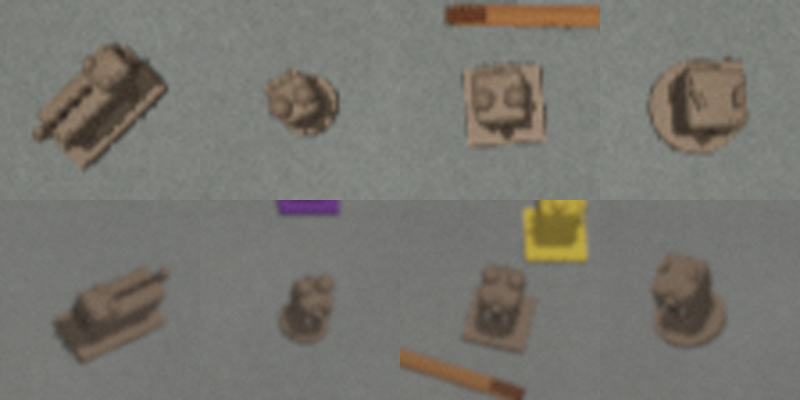

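The crops show the square and big beasts facing roughly ±x, and the long one lying along about -46° in world. The small one is turned by 20–45°, so it needs a finer fit. Next I'll fit the bases on the brown colour mask.

```bash
cat > fit.py <<'E'
from h import *
from scipy.optimize import least_squares
def load(t): return {k:dict(np.load(f"{k}{t}.npz")) for k in("top","scene")}
def brown(c):
    b,g,r=[c["img"][...,i].astype(int) for i in range(3)]
    m=((r-b)>14)&(r<190)
    return m
def cloud(D,c0,rad=.065):
    out={}
    for k,c in D.items():
        w=pts(c);m=brown(c).astype(np.uint8)&(np.hypot(*(w[...,:2]-c0).transpose(2,0,1))<rad)
        nc,lb,st,_=cv2.connectedComponentsWithStats(m.astype(np.uint8))
        i=1+np.argmax(st[1:,4]);out[k]=w[lb==i]
    return out
def base(P,h0,hi,rad=None):
    q=P[(P[:,2]>h0)&(P[:,2]<hi),:2].astype(np.float32)*1000
    if rad:
        hl=cv2.convexHull(q)[:,0]
        f=least_squares(lambda x:np.hypot(*(hl-x).T)-rad,hl.mean(0),loss="soft_l1",f_scale=2.)
        return f.x,np.abs(f.fun).mean(),len(q)
    return cv2.minAreaRect(q),len(q)
E
python3 - <<'E'
from fit import *
D=load(0)
for n,c0,rad,hd in(("L",(.507,.389),None,(.03,.056)),("S",(.443,.257),22,(.03,.054)),("Q",(.463,.077),None,(.038,.064)),("B",(.451,-.225),34,(.04,.07))):
    C=cloud(D,np.array(c0))
    for k,P in C.items():
        print(n,k,len(P),"base",base(P,-.01,.013,rad),"head",base(P,*hd))
        if n in"SB":
            e=P[P[:,2]>(.061 if n=="S" else .076)];print("  ears",(e[:,:2]*1000).round().astype(int).tolist()[:24])
u,v=154,200
a=[]
for k,(u,v) in (("top",(154,200)),("scene",(364,227)),("top",(350,191)),("scene",(178,179))):
    a.append(cv2.resize(D[k]["img"][v-20:v+20,u-20:u+20],(200,200)*1 if 0 else (200,200),interpolation=cv2.INTER_CUBIC))
cv2.imwrite("pics/sb.png",cv2.convertScaleAbs(np.vstack([np.hstack(a[:2]),np.hstack(a[2:])]),alpha=1.6))
E
```

```text
L top 684 base (((503.574951171875, 391.84759521484375), (40.56328582763672, 83.58430480957031), 44.76144027709961), 195) head (((507.90728759765625, 388.9871826171875), (29.528823852539062, 76.7646484375), 41.12224197387695), 118)
L scene 746 base (((494.2355651855469, 394.1234436035156), (54.74906539916992, 103.24905395507812), 44.023277282714844), 249) head (((507.40301513671875, 387.5900573730469), (30.654922485351562, 78.77962493896484), 44.73613357543945), 136)
S top 276 base (array([442.18279151, 259.85663154]), np.float64(1.1702387164614976), 72) head (((442.5289001464844, 257.7718811035156), (41.02000427246094, 29.42281723022461), 27.989967346191406), 56)
  ears [[451, 252], [451, 250], [451, 247], [451, 246], [448, 254], [449, 253], [448, 249], [448, 247], [448, 245], [449, 243], [446, 254], [446, 251], [446, 249], [445, 246], [445, 244], [446, 242], [444, 265], [444, 254], [443, 252], [443, 249], [443, 247], [443, 243], [443, 242], [442, 270]]
S scene 308 base (array([439.61772883, 255.78050724]), np.float64(2.9045770043991883), 85) head (((446.2757263183594, 254.106048583
[... 1182 characters left out ...]
2], [454, -248], [454, -251], [454, -253], [453, -217], [452, -218], [452, -221], [452, -224], [452, -234], [452, -246], [451, -247], [451, -250], [452, -253], [450, -219]]
B scene 607 base (array([ 447.94566751, -237.89710216]), np.float64(0.9756695158195882), 195) head (((452.1059875488281, -236.25592041015625), (41.743309020996094, 48.9576530456543), 86.46192932128906), 168)
  ears [[443, -253], [443, -250], [447, -254], [446, -252], [446, -249], [450, -255], [450, -253], [449, -250], [446, -250], [443, -228], [443, -225], [453, -254], [451, -253], [451, -250], [446, -227], [444, -225], [454, -254], [454, -252], [452, -250], [451, -224], [447, -224], [451, -225], [449, -224], [454, -224]]
```

View pics/sb.png

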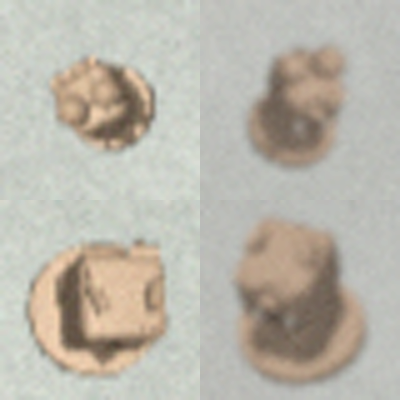

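```bash
cat > pp.py <<'E'
from h import *
def rot(phi):
    c,s=np.cos(np.radians(phi)),np.sin(np.radians(phi));return np.array([[-s,c,0],[c,s,0],[0,0,-1.]])
UP=.23
def pick(xy,phi,zg,op=.08):
    set_gripper(op); env.goto([*xy,UP],rot(phi))
    hit=env.servo_line([*xy,zg+.006],velocity=.12,guard=6)
    if hit: print("HIT on descent",get_state()["tool_pos"]);return False
    set_gripper(.0,25);s=get_state();print("grip",s["finger_gap"],s["finger_force"],s["tool_pos"],s["time"])
    env.servo_line([*xy,UP],velocity=.12)
    s=get_state();print("lift",s["finger_gap"],s["finger_force"],s["force"]);return True
def place(xy,phi,zg,op=.08):
    env.goto([*xy,UP],rot(phi))
    env.servo_line([*xy,zg+.006+.024+.015],velocity=.12)
    h=env.servo_line([*xy,zg+.006+.024-.003],velocity=.02,guard=3)
    s=get_state();print("down",h,s["tool_pos"],s["force"],s["time"])
    set_gripper(op);env.pause(.2)
    env.servo_line([*xy,UP],velocity=.12);print("t",get_state()["time"])
E
python3 - <<'E'
from pp import *
if pick((.449,-.2365),88,.054): place((.629,-.2645),88,.054)
for n in("scene","top"):
    c=capture(n);np.savez(f"{n}1.npz",**{k:np.array(v) for k,v in c.items()});
    cv2.imwrite(f"pics/{n}1.png",c["img"])
E
```

```text
grip 0.042510093700052806 24.616241455078125 [ 0.44902192 -0.2364966   0.06003513] 5.5
lift 0.04223212048249216 24.64520752429962 [ 0.11609417 -0.16574014 -2.57219467]
down True [ 0.62897971 -0.26446847  0.08400148] [0.15411206 0.85922785 4.4215182 ] 9.775
t 12.1
```

View pics/scene1.png

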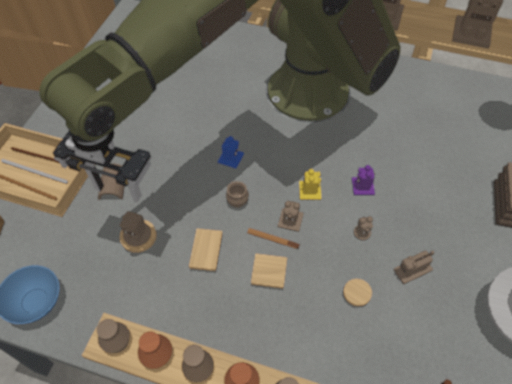

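The big beast stands on its round stand at pixel (136,233), and contact came at exactly the expected height. Next are the other three.

```bash
python3 - <<'E'
from pp import *
if pick((.4615,.077),93.5,.050): place((.6195,.0695),100,.050)
if pick((.504,.390),44.5,.042): place((.613,-.0925),102,.042)
if pick((.442,.258),120,.042): place((.6085,.277),120,.042)
env.goto([.35,.35,.3],rot(60))
for n in("scene","top"):
    c=capture(n);np.savez(f"{n}2.npz",**{k:np.array(v) for k,v in c.items()})
    cv2.imwrite(f"pics/{n}2.png",c["img"])
cv2.imwrite("pics/top2c.png",cv2.resize(c["img"][95:235,80:430],(800,320),interpolation=cv2.INTER_CUBIC))
E
```

```text
grip 0.03624133118235306 25.000077813165262 [0.46136274 0.0769795  0.05585302] 16.1917
lift 0.035882521933794015 24.999915927182883 [-0.68952897 -0.49841752 -2.26759162]
down True [0.6193185  0.0696544  0.07939616] [1.82048038 0.60634043 1.78918335] 20.4583
t 22.8917
grip 0.029916970018402645 24.933551251888275 [0.5040742  0.39006323 0.04802626] 26.9583
lift 0.02976578542129985 24.931419789791107 [ 0.19847679  0.13400432 -2.17673416]
down True [ 0.61288917 -0.09242618  0.07189224] [-0.87245328  0.35209099  4.26182398] 32.475
t 35.0583
grip 0.03219104412451846 24.999956488609314 [0.44199379 0.25800507 0.04799681] 39.2
lift 0.032048574786681806 24.99981790781021 [ 0.42080095  0.52087475 -1.53749019]
down True [0.60817054 0.27720543 0.07172797] [-0.9226554   1.97351006  3.42146968] 43.625
t 46.175
```

View pics/scene2.png

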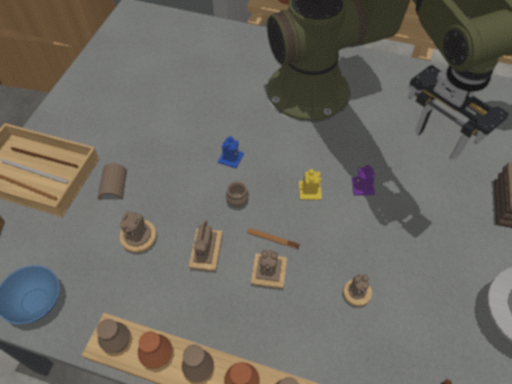

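View pics/top2c.png

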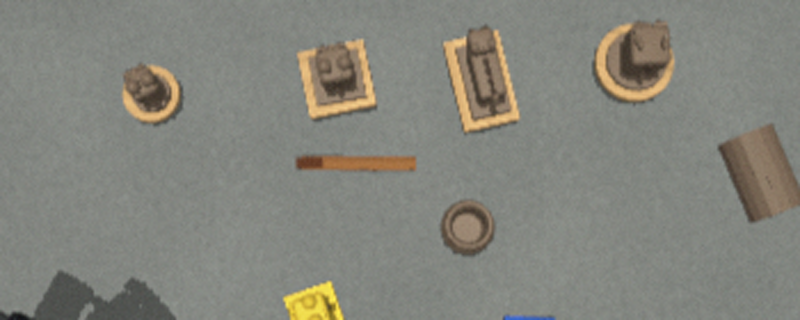

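All four stand on their own stands, and the pot and tile haven't moved. I'll check the centring numerically, view by view.

```bash
python3 - <<'E'
from fit import *
D=load(2)
st={"top":dict(S=(609.5,278.5),Q=(620,71),L=(613,-91),B=(628.5,-263.5)),"scene":dict(S=(608,276),Q=(619,68),L=(613,-94),B=(629.5,-265))}
for k,c in D.items():
    w=pts(c);r=c["img"][...,2].astype(int)
    for n,rad in(("S",22),("Q",None),("L",None),("B",34)):
        s=np.array(st[k][n]);d=np.hypot(*(w[...,:2]*1000-s).transpose(2,0,1))
        m=(d<(28 if n=="S" else 40 if n=="B" else 48))&(w[...,2]>.0285)&(w[...,2]<.039)&(r<150)
        P=w[m];b=base(P,0,.1,rad)
        print(n,k,"offset",(b[0]-s).round(1) if rad else (np.subtract(b[0][0],s).round(1),np.round(b[0][1]),round(b[0][2])),b[1:], "top z",round(float(np.nanmax(w[...,2][d<45])),3))
E
```

```text
S top offset [-1.3 -0.8] (np.float64(1.0461301492468509), 69) top z 0.096
Q top offset (array([-1.5, -1.6]), array([55., 53.]), 11) (154,) top z 0.105
L top offset (array([-3.7, -1.3]), array([79., 43.]), 11) (172,) top z 0.1
B top offset [ 0.5 -0.4] (np.float64(1.1304655031106938), 188) top z 0.111
S scene offset [-1.5 -1.5] (np.float64(0.8543168499553631), 111) top z 0.094
Q scene offset (array([ 0.8, -0.5]), array([57., 55.]), 10) (267,) top z 0.105
L scene offset (array([-0.6, -0.7]), array([84., 44.]), 12) (241,) top z 0.101
B scene offset [-0.2 -0.2] (np.float64(1.1046471743779493), 225) top z 0.111
```

All four are within 4 mm of centre, and the angles line up.

```bash
python3 -c "
from h import *
print(workorder.job_done())"
```

```text
the job is handed in; nothing more can be done
None
```

All four beasts stand upright and released on their matching stands, within about 4 mm of centre and with the square and long edges lined up; the pot and tile were never touched, and the job is handed in, though no verdict came back.

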